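# Open the sample press and push the carrier out

## Robot

A 6-joint arm with a two-finger parallel gripper is mounted at the origin on the work surface. World frame = base frame: x ahead of the robot, y to its left, z up, the work surface at z = 0. Lengths are in m, angles in rad, forces in N, time in s.
With the tool pointing down it reaches from about 0.35 to 0.8 m from the base axis. Payload 7.3 kg.
Tool frame: the origin (TCP) lies between the finger pads; the fingertips stand 19 mm ahead of it and the grasp point (between the pads) is the TCP; z points along the fingers, y is the direction in which the jaws open and shut (so a half turn about z gives the same grasp; the last joint's range is limited). The gripper opens to 85 mm and grips with 20 to 120 N. Pads are 22 mm wide; open, the fingers measure 114 mm over their backs; the gripper's body (76 mm by 85 mm) begins 54 mm behind the grasp point. The pads swing forward as they close: fully open they stand 13 mm farther back than shut.
Start: joints at [-1.27, 0.342, 1.524, -0, 1.275, -0.146], TCP at [0.227, -0.473, 0.25] pointing down, gripper open.
Joint ranges: [-2.53, 2.53], [-0.77, 2.02], [0.04, 2.7], [-1, 4.14], [0.28, 2.66], [-3.11, 3.11]. Speed limits (rad/s): [2.57, 2.57, 3.14, 3.14, 3.14, 3.14].

## Interface

Orientations are given as a unit quaternion [x, y, z, w].
In Python, from rig import * gives the robot as it stands. The module is installed in compiled form; this text tells all that it offers.
- The arm moves only by the shell command python3 -m crank 'ROWS' [OPENING] [FORCE]. ROWS is JSON, one flat list of numbers, 4 for each row, row after row: the shift along the tool's x, y, z in mm, then the turn about the tool's z in degrees. A call has 1 to 5 rows; each row is the pose to reach, as a shift and turn from the pose commanded when the call began, along the tool's axes at that moment; what a row does not reach only later rows make up. A row lasts 1/12 s, in which the tool goes at most 41.7 mm and 7.16 degrees, less where a joint would pass 70% of its speed; a pose out of reach is approached as far as the arm can. A call with a gripper value outside its range is refused whole. OPENING is the opening, from 0 (shut) to 1 (fully open), set as the call begins (- or left out, the last holds). The fingers move at their own pace and stop on an object; FORCE is the grip in N (left out, the last holds). Time passes only in rows, so rows that repeat a pose let the fingers close. It gives the time, the measured TCP pose, the force and the opening at its end, in the units of the state.
- read_state(): the state, without advancing time (a new reading comes with each control period).
- camera(name): name is "side" or "top" or "wrist"; returns (picture, depth): 400x640x3 uint8, red, green, blue; 400x640 float32, m along the optical axis (not along the pixel's ray), 0 where there is no reading.
- camera_params(name): a dict with "vfov" (degrees; the focal length in pixels is half the picture's height over the tangent of half this angle, whatever the lens; pixels are square), "cx", "cy" (the principal point, pixels), "R" (3x3) and "t" (3): a world point X has camera coordinates R X + t. Camera axes: x right, y down, z forward; pixel columns grow to the right and rows downward; lengths in m; the calibration is good to about 2 mm. A picture is of the moment at which its call begins: read the wrist's pose just before it. camera_params takes no time and is no camera call; for the wrist camera it gives the pose at the moment of the call.
- hand_in(): hands the job in, once; it reports no verdict.
The state is a dict: "time": time; "q": joint angles; "joint_vel": joint speeds; "joint_efforts": joint torques, N m; "ee_pos": TCP position; "tcp_rot": TCP orientation; "ft_force": force on the tool from outside, world axes, zero at the start; "moment": the same for the moment, N m; "gripper_width": opening from 0.0 (shut) to 1.0 (fully open).
Only numpy, scipy, OpenCV 4.12 (cv2) and the standard library are available. Lean on these libraries where they do the work, as an engineer would, in place of code of your own. Each camera call takes 0.05 s, during which the arm holds its last target.

## Task

Push the sample press's counterweighted arm up until it goes past its balance point and stays up by itself with nothing touching it; then push the glass-topped carrier along its guide rails, out from under the arm, up to the end stop. Do it all by pushing gently with the fingers: do not grip, lift or fling anything, do not shift the carrier while the arm is still down on it, and leave the other things on the bench where they are.

Things in the scene. Friction and masses are not known exactly. Their poses are not given: they have to be found in the camera images.
- press: Sample press fixed to the bench: white base plate 12 mm thick, guide rails, two posts at the back, hinged arm. Origin on the bench top straight below the lowered arm's foot; x points to the posts, y along the rails to the end stop, z up. Base spans x -62..62, y -110..175 mm; at the back x 60..210, y -65..65. Posts at x 112..148, |y| 20..32, tops at z 104 mm.
- end_stop (a point): Middle of the face of the steel end stop that closes the rails' +y end: x 0, y 160, z 27 mm in the press's frame (stop top at z 42). Axes as the press's. The rails are 10 mm wide, their tops at z 24, inner faces at x -42.5 and 42.5, from y -100 to the stop; their -y end is open.
- press_arm (a joint): Arm angle. 0: lowered, level, pointing to the press's -x, foot resting on the carrier. Grows as the front end rises and swings back, to a stop at 1.40 rad. Balance point about 0.63 rad: below it the arm falls shut; above it the counterweight carries it on up, damped (about 1.5 rad/s at most), to rest at the stop. Lifting at the cross-bar takes 1 to 3 N.
- hinge_point (a point): Point on the arm's hinge axis, midway between the posts: x 130, y 0, z 85 mm in the press's frame; axes as the press's, the hinge axis along y. The arm (20 mm wide, 14 deep) runs 145 mm level to a 150 mm wide bail handle: two 10 mm rods, at y -70 and 70, rise from it to the ends of the cross-bar. A steel counterweight, 60 mm diameter and wide, sits behind and above the hinge.
- push_bar (a point): Centre of the black cross-bar of the bail handle at the arm's free end: round, 14 mm diameter, 150 mm long, held at both ends,, parallel to the press's y, 206 mm from the hinge. Arm lowered: x -50, z 185 mm in the press's frame (180 in front of the hinge, 100 above it), with free space below and in front of it.
- foot (a point): Centre of the underside of the arm's rubber foot, a disc 36 mm in diameter, 130 mm along the arm from the hinge and 47.5 mm below the arm's centre line. On the raised arm it sticks out up to 80 mm from the hinge towards the press's -x, about 205 mm above the bench.
- carrier: Glass-topped steel carrier block 80 (x) by 120 (y) by 25 mm tall, 0.3 to 0.65 kg, loose between the rails with 2.5 mm play each side. Origin at the centre of its underside, 12 mm above the bench; axes as the press's. Starts at y -30..12 mm in the press's frame; against the end stop its origin is at y 100.
- jar: Bystander: amber specimen jar with a lid, 56 mm diameter, 85 mm tall; origin at the centre of its underside.
- dish: Bystander: closed clear petri dish, 94 mm diameter, 17 mm tall; origin at the centre of its underside.
- forceps: Bystander: steel forceps lying flat, about 135 mm long, 20 mm wide, 6 mm high; origin midway along, x along its length.
- scissors: Bystander: steel scissors lying flat, about 170 mm long, 65 mm wide over the finger loops, 6 mm high; origin at the pivot, x towards the points.
- slide_box: Bystander: grey plastic slide box 85 x 100 x 30 mm; origin at the centre of its underside.
- weight: Bystander: brass balance weight with a knob, 36 mm diameter, 52 mm tall; origin at the centre of its underside.
Mind the look-alikes: they are no part of the job. What is shaped like the carrier but orange or purple is not meant.

How it is judged:
By the outcome, as a careful person would: the job done as asked, in the order asked, and still so for the second after the job is handed in, with the robot touching nothing.
It also fails if it takes over 54 s, if anything falls off the work surface, if the arm or the gripper's body presses on something with over 40 N, if the wrist force passes 120 N, or if a joint passes its speed limit or range.

## Working session

There is one attempt and no reset: what is moved stays moved. The work goes in short steps, Python scripts to look and compute and a shell command to move; the robot and the scene stay as the last step left them, time stands still between calls to the robot, and variables do not carry over. Pictures are saved under pics/ and viewed, and the job is handed in when it is done.

```bash
mkdir -p pics
python3 - <<'E'
from rig import *
import cv2,numpy as np
s=read_state();print({k:np.round(v,3).tolist() for k,v in s.items()})
for n in("top","side"):
    p=camera_params(n);print(n,p)
    im,d=camera(n);cv2.imwrite(f"pics/{n}0.png",im[:,:,::-1]);np.savez(f"{n}0.npz",im=im,d=d,**p)
E
```

```text
{'time': 0.0, 'q': [-1.27, 0.343, 1.525, 0.0, 1.275, -0.146], 'joint_vel': [0.002, -0.0, -0.001, -0.001, -0.001, 0.002], 'joint_efforts': [-0.001, -43.369, -24.601, -0.0, 0.008, 0.0], 'ee_pos': [0.227, -0.473, 0.25], 'tcp_rot': [0.975, 0.222, -0.0, -0.001], 'ft_force': [0.338, -0.328, 0.026], 'moment': [0.025, -0.037, -0.001], 'gripper_width': 1.0}
top {'vfov': 47.32292066730716, 'cx': 315.3267676526802, 'cy': 206.87372159121077, 'R': array([[ 0.02292736, -0.99960118, -0.01648671],
       [-0.98882518, -0.02024416, -0.14769883],
       [ 0.14730617,  0.01968882, -0.98889496]]), 't': array([0.01202044, 0.6134075 , 1.1408726 ])}
side {'vfov': 48.06798499093057, 'cx': 312.79440240810226, 'cy': 197.54909429820992, 'R': array([[-0.78673983, -0.61721104,  0.00953794],
       [-0.33807336,  0.41790073, -0.84324693],
       [ 0.5164754 , -0.66664047, -0.53744176]]), 't': array([0.4558127 , 0.28822697, 0.76478018])}
```

View pics/top0.png

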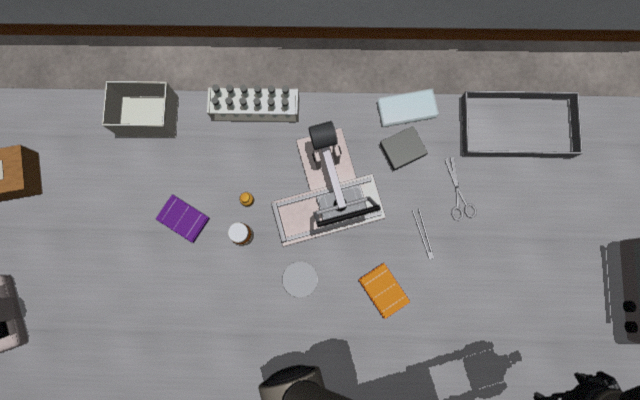

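View pics/side0.png

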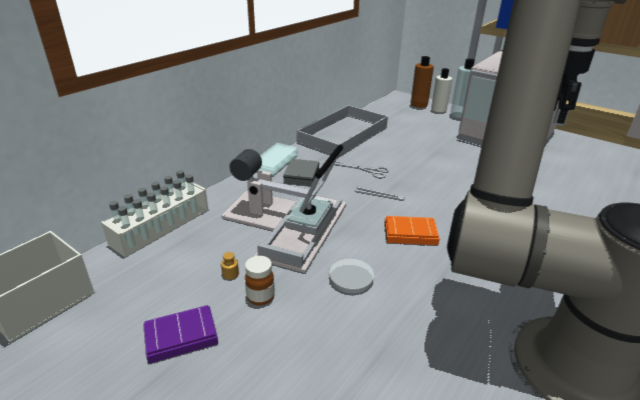

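The top view shows the press centred near (330,205): posts up at (325,150), bar (317-380, 205-222), rails running from right (open) to left (end stop near (278,225)). The carrier is the pale block under the foot at about (340,200). Orange (384,290) and purple (182,218) are look-alikes. I'll confirm with an enlarged crop.

Run:
```python
import cv2,numpy as np
im=cv2.imread("pics/top0.png");cv2.imwrite("pics/topc.png",cv2.resize(im[110:260,260:400],None,fx=5.3,fy=3.9*1.02*1.33*0+4,interpolation=cv2.INTER_CUBIC) if 0 else cv2.resize(im[115:255,260:400],(600,600),interpolation=cv2.INTER_CUBIC))
im=cv2.imread("pics/side0.png");cv2.imwrite("pics/sidec.png",cv2.resize(im[130:280,210:360],(600,600),interpolation=cv2.INTER_CUBIC))
```

```text
(no output)
```

View pics/topc.png

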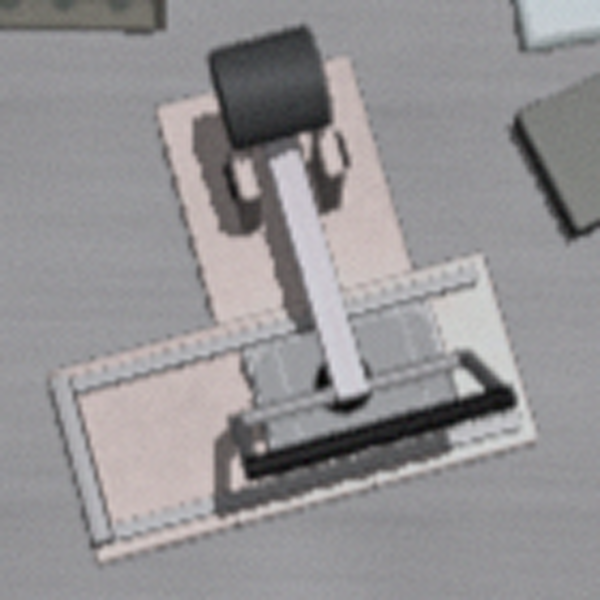

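View pics/sidec.png

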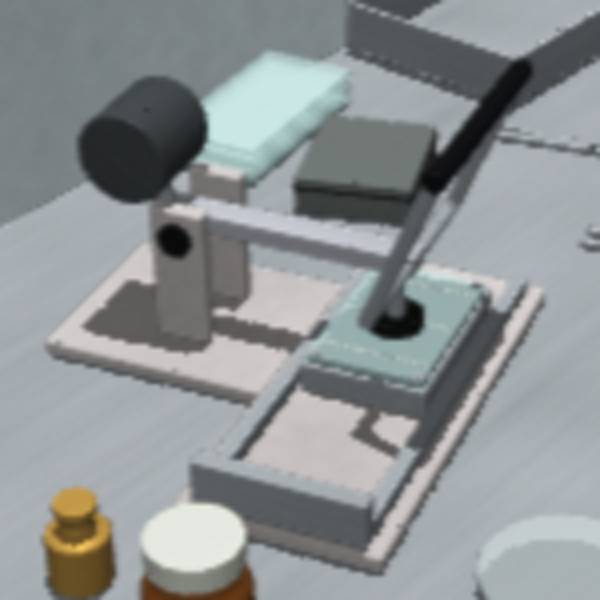

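The crops show the teal-topped carrier in the rails with the foot on it, the end stop at the left (crop (85,460)), and the black bar from crop (247,463) to (512,397). I'll fit the press frame from the base corners and check it against the bar.

```bash
cat > h.py <<'E'
import numpy as np
def f(p): return 200/np.tan(np.radians(float(p["vfov"]))/2)
def ray(p,uv,z):
    d=np.array([(uv[0]-p["cx"])/f(p),(uv[1]-p["cy"])/f(p),1]);R=p["R"];c=-R.T@p["t"];w=R.T@d
    return c+w*(z-c[2])/w[2]
def proj(p,X):
    c=p["R"]@np.asarray(X)+p["t"];return np.array([p["cx"]+f(p)*c[0]/c[2],p["cy"]+f(p)*c[1]/c[2]])
E
python3 - <<'E'
from h import *
T=np.load("top0.npz");S=np.load("side0.npz");k=600/140;k2=4
uv=[(98,553),(48,375),(485,255),(536,435),(158,105),(350,57)]
P=np.array([(-62,175),(62,175),(62,-110),(-62,-110),(210,65),(210,-65)])/1000.
W=np.array([ray(T,(260+u/k,115+v/k),.012)[:2] for u,v in uv])
pc,wc=P.mean(0),W.mean(0);U,s,Vt=np.linalg.svd((P-pc).T@(W-wc));R=Vt.T@U.T
o=wc-R@pc;print("yaw",np.degrees(np.arctan2(R[1,0],R[0,0])),"o",o,"res mm",np.round(((P@R.T+o)-W)*1000,1).tolist())
np.savez("press.npz",R=R,o=o)
def w(x,y,z): return np.r_[R@[x,y]+o,z]
for y,uu in((75,(247,463)),(-75,(512,397))):
    print("bar",w(-.05,y/1000,.185),"top px crop",(proj(T,w(-.05,y/1000,.185))-[260,115])*k,uu,"side crop",(proj(S,w(-.05,y/1000,.185))-[210,130])*k2)
for n,q in (("stop",w(0,.160,.042)),("foot",w(0,0,.037)),("hinge",w(.13,0,.085)),("posttop",w(.112,.026,.104))):
    print(n,q,"top",(proj(T,q)-[260,115])*k,"side",(proj(S,q)-[210,130])*k2)
# carrier near/far edges top z=.037
for u,v in((245,350),(440,310),(255,450)):
    X=ray(T,(260+u/k,115+v/k),.037);print("carrier corner press mm",(R.T@(X[:2]-o)*1000).round(1))
# bystanders
for n,u,z in(("jar",(238,232),.085),("weight",(247,198),.05),("dish",(300,279),.017),("forceps top",(416,210),.003),("forceps bot",(431,257),.003),("purple",(182,218),.02),("orange",(384,290),.02),("box",(403,148),.03)):
    X=ray(T,u,z);print(n,X.round(3),"press",(R.T@(X[:2]-o)*1000).round(0))
E
```

```text
yaw 16.4997071936072 o [ 0.62076084 -0.03968808] res mm [[-5.3, 0.9], [3.1, 1.1], [2.0, 0.4], [-3.4, -2.8], [0.3, 1.5], [3.3, -1.2]]
bar [0.551519   0.01802299 0.185     ] top px crop [243.88827599 469.69955646] (247, 463) side crop [435.17770891 180.90631703]
bar [ 0.59412057 -0.12580019  0.185     ] top px crop [515.3463916  395.89876562] (512, 397) side crop [526.3581991   64.30752253]
stop [0.57531917 0.11372331 0.042     ] top [ 90.09473517 453.12645935] side [287.1693421  467.24740458]
foot [ 0.62076084 -0.03968808  0.037     ] top [344.03970235 385.4317406 ] side [398.50151351 320.43322769]
hinge [ 0.7454076  -0.00276672  0.085     ] top [288.21774839 165.40477433] side [203.36443002 210.81370014]
posttop [0.72076455 0.01705045 0.104     ] top [253.8429903  197.17618527] side [208.64668579 209.79824789]
carrier corner press mm [37.2 52.6]
carrier corner press mm [ 29.6 -69.4]
carrier corner press mm [-24.   62.9]
jar [0.54  0.216 0.085] press [ -5. 268.]
weight [0.632 0.204 0.05 ] press [ 80. 230.]
dish [0.427 0.061 0.017] press [-157.  152.]
forceps top [ 0.616 -0.244  0.003] press [ -62. -195.]
forceps bot [ 0.492 -0.282  0.003] press [-192. -196.]
purple [0.58 0.38 0.02] press [ 80. 414.]
orange [ 0.404 -0.156  0.02 ] press [-241.  -50.]
box [ 0.779 -0.205  0.03 ] press [ 105. -204.]
```

```bash
cat > st.py <<'E'
from rig import *
from h import *
from scipy.spatial.transform import Rotation as Ro
d=np.load("press.npz");s=read_state()
e=np.array(s["ee_pos"]);pp=np.r_[d["R"].T@(e[:2]-d["o"]),e[2]]*1000
M=Ro.from_quat(s["tcp_rot"]).as_matrix();yx=np.degrees(np.arctan2(M[1,0],M[0,0]))
print("t",round(s["time"],2),"press-frame TCP mm",pp.round(1),"toolx yaw",yx.round(2),"F",np.round(s["ft_force"],1),"w",round(s["gripper_width"],2),"q",np.round(s["q"],2))
E
python3 -m crank '[36,-18,0,5, 72,-36,0,9.2, 108,-54,0,9.2, 144,-72,0,9.2, 180,-90,0,9.2]' 0 20; python3 st.py
```

```text
time: 0.52
ee_pos: [0.3508, -0.3128, 0.25]
tcp_rot: [0.99, 0.142, -0.0, -0.0]
ft_force: [1.8, -0.5, -0.3]
gripper_width: 0.299
t 0.52 press-frame TCP mm [-336.4 -185.2  250. ] toolx yaw 16.36 F [ 1.8 -0.5 -0.3] w 0.3 q [-0.89  0.24  1.67  0.    1.23  0.39]
```

```bash
python3 -m crank '[32,-23,0,0, 64,-46,0,0, 96,-69,0,0, 128,-92,0,0, 160,-115,0,0]' >/dev/null; python3 st.py
python3 -m crank '[31,-23,0,0, 62,-46,0,0, 85,-66,0,0, 85,-66,0,0]'>/dev/null; python3 st.py
```

```text
t 0.93 press-frame TCP mm [-176.   -70.4  250.1] toolx yaw 16.4 F [ 0.9 -0.3 -1.2] w -0.0 q [-0.48  0.29  1.6  -0.    1.25  0.81]
t 1.27 press-frame TCP mm [-88.8  -2.3 249.6] toolx yaw 16.67 F [-0.5  0.5  1.1] w 0.01 q [-0.27  0.37  1.48  0.    1.29  1.01]
```

```bash
python3 -m crank '[0,0,25,0, 0,0,50,0, 0,0,72,0, 0,0,72,0]' ; python3 st.py
python3 - <<'E'
from rig import *
import cv2
im,_=camera("side");cv2.imwrite("pics/s1.png",cv2.resize(im[60:300,180:480],(750,600))[:,:,::-1])
E
```

```text
time: 1.6
ee_pos: [0.5315, -0.0712, 0.1739]
tcp_rot: [0.99, 0.143, -0.004, -0.002]
ft_force: [-0.7, 0.1, -0.9]
gripper_width: 0.001
t 1.6 press-frame TCP mm [-94.6  -4.9 173.9] toolx yaw 16.4 F [-0.7  0.1 -0.9] w 0.0 q [-0.28  0.44  1.6  -0.    1.11  1.01]
```

View pics/s1.png

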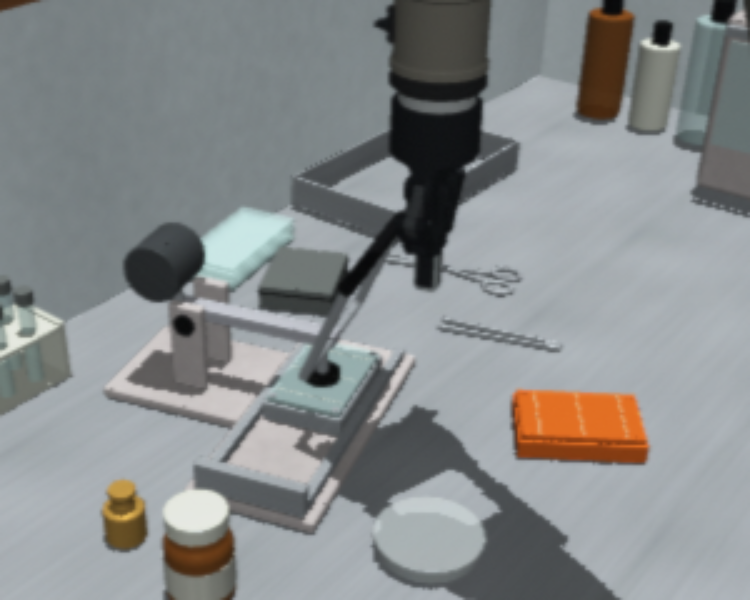

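The tip, at (428,283), is in front of and below the bar, which meets the finger at about (400,235). There's no contact yet. Next is a slow approach.

```bash
python3 -m crank '[6,-3,0,0, 12,-5,0,0, 18,-5,0,0, 18,-5,0,0]' |sed -n 4p; python3 st.py
python3 -m crank '[2,0,0,0, 4,0,-1,0, 6,0,-2,0, 6,0,-2,0]' |sed -n 4p; python3 st.py
```

```text
ft_force: [-0.1, -0.1, -1.5]
t 1.98 press-frame TCP mm [-72.2  -1.4 179.6] toolx yaw 16.44 F [-0.1 -0.1 -1.5] w -0.0 q [-0.25  0.46  1.55  0.    1.13  1.03]
ft_force: [-0.2, 1.2, 0.2]
t 2.32 press-frame TCP mm [-67.6  -1.3 180.7] toolx yaw 16.4 F [-0.2  1.2  0.2] w 0.0 q [-0.24  0.47  1.53 -0.    1.14  1.04]
```

```bash
python3 -m crank '[3,0,-4,0, 6,0,-8,0, 9,0,-13,0, 13,0,-19,0]' |sed -n 4p; python3 st.py
python3 -m crank '[4,0,-6,0, 8,0,-11,0, 12,0,-16,0, 16,0,-21,0]' |sed -n 4p; python3 st.py
python3 - <<'E'
from rig import *
import cv2
im,_=camera("side");cv2.imwrite("pics/s2.png",cv2.resize(im[60:300,180:480],(750,600))[:,:,::-1])
E
```

```text
ft_force: [-6.8, -1.3, 1.9]
t 2.65 press-frame TCP mm [-56.3  -1.  199.3] toolx yaw 16.39 F [-6.8 -1.3  1.9] w -0.0 q [-0.23  0.47  1.47 -0.    1.2   1.05]
ft_force: [-9.3, -1.0, 4.6]
t 2.98 press-frame TCP mm [-40.5  -1.  221.1] toolx yaw 16.39 F [-9.3 -1.   4.6] w 0.0 q [-0.22  0.48  1.4  -0.    1.27  1.07]
```

View pics/s2.png

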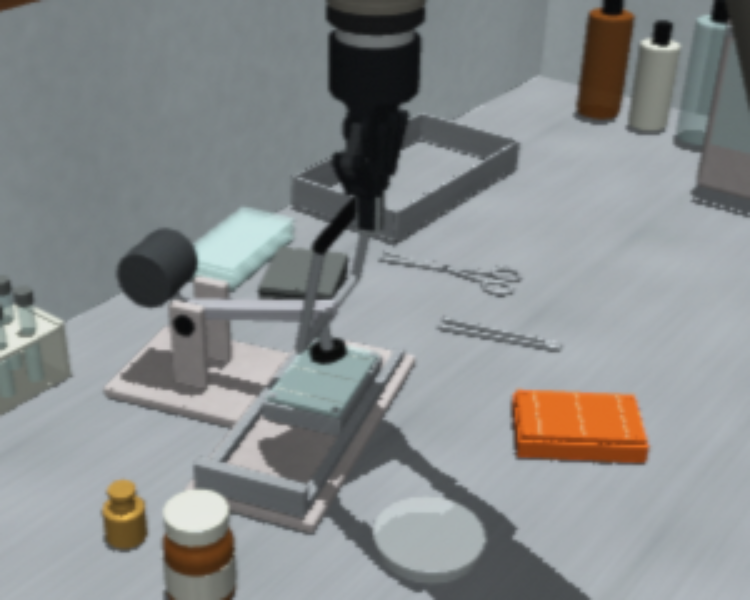

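The foot at (328,350) is off the carrier, the bar is held against the finger at (350,205) and the carrier hasn't moved. I'll go on with a bit more upward motion.

```bash
python3 -m crank '[4,0,-6,0, 9,0,-12,0, 14,0,-18,0, 19,0,-24,0]' |sed -n 4p; python3 st.py
python3 -m crank '[5,0,-5,0, 10,0,-10,0, 15,0,-15,0, 20,0,-20,0]' |sed -n 4p; python3 st.py
python3 - <<'E'
from rig import *
import cv2
im,_=camera("side");cv2.imwrite("pics/s3.png",cv2.resize(im[60:300,180:480],(750,600))[:,:,::-1])
E
```

```text
ft_force: [-0.7, 0.4, 0.1]
t 3.37 press-frame TCP mm [-19.3  -1.3 245. ] toolx yaw 16.4 F [-0.7  0.4  0.1] w -0.0 q [-0.2   0.49  1.3   0.    1.35  1.08]
ft_force: [-0.6, -0.5, -0.8]
t 3.7 press-frame TCP mm [  0.6  -1.3 264.8] toolx yaw 16.4 F [-0.6 -0.5 -0.8] w 0.0 q [-0.19  0.52  1.21 -0.    1.42  1.1 ]
```

View pics/s3.png

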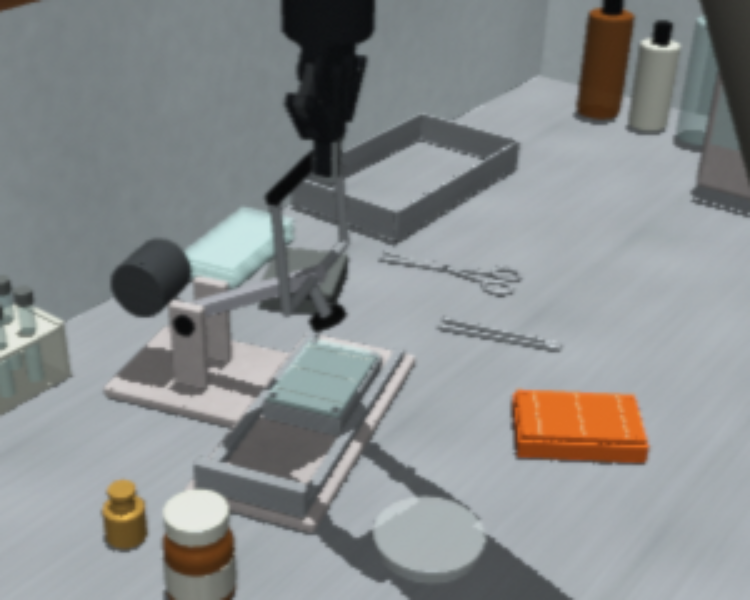

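Bar at (300,175) is against the finger near its tip (325,170), with the arm at about 0.5 rad. Now mostly horizontal, to keep overlap.

```bash
python3 -m crank '[5,0,-2,0, 10,0,-4,0, 15,0,-6,0, 20,0,-8,0]' |sed -n 4p; python3 st.py
python3 -m crank '[5,0,-2,0, 10,0,-4,0, 15,0,-6,0, 20,0,-8,0]' |sed -n 4p; python3 st.py
python3 - <<'E'
from rig import *
import cv2
im,_=camera("side");cv2.imwrite("pics/s4.png",cv2.resize(im[60:300,180:480],(750,600))[:,:,::-1])
E
```

```text
ft_force: [-1.8, 0.0, 1.7]
t 4.08 press-frame TCP mm [ 20.4  -1.3 272.5] toolx yaw 16.4 F [-1.8  0.   1.7] w -0.0 q [-0.17  0.55  1.13 -0.    1.46  1.11]
ft_force: [-1.4, 1.1, 0.3]
t 4.42 press-frame TCP mm [ 40.5  -1.3 280.3] toolx yaw 16.4 F [-1.4  1.1  0.3] w -0.0 q [-0.16  0.59  1.05  0.    1.51  1.12]
```

View pics/s4.png

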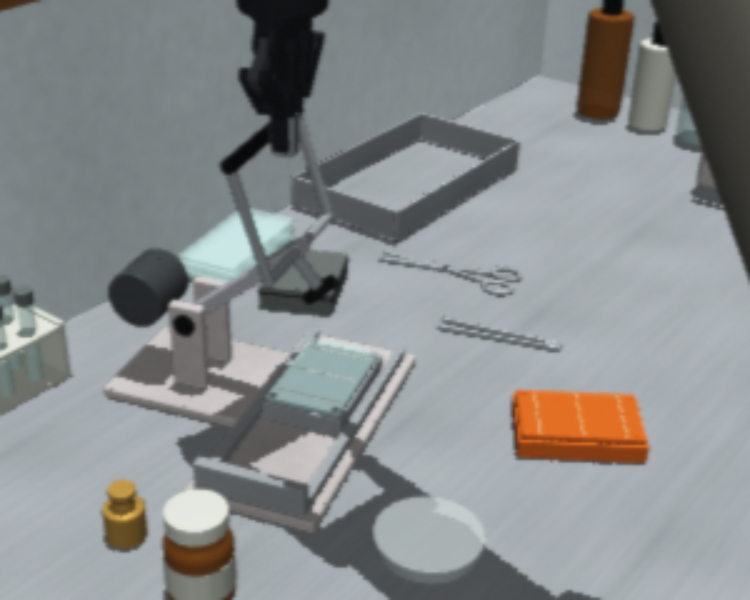

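```bash
python3 -m crank '[4,0,-1,0, 8,0,-2,0, 12,0,-3,0, 12,0,-3,0, 12,0,-3,0]' |sed -n 4p; python3 st.py
python3 -m crank '[0,0,0,0, 0,0,0,0, 0,0,0,0, 0,0,0,0, 0,0,0,0]' |sed -n 4p
python3 -m crank '[0,0,0,0, 0,0,0,0, 0,0,0,0, 0,0,0,0, 0,0,0,0]' |sed -n 4p
python3 - <<'E'
from rig import *
import cv2
im,_=camera("side");cv2.imwrite("pics/s5.png",cv2.resize(im[60:300,180:480],(750,600))[:,:,::-1])
E
```

```text
ft_force: [0.0, 0.3, 0.6]
t 4.88 press-frame TCP mm [ 52.1  -1.4 283.1] toolx yaw 16.41 F [0.  0.3 0.6] w -0.0 q [-0.15  0.61  1.   -0.    1.53  1.13]
ft_force: [-0.2, -0.1, 0.2]
ft_force: [0.6, 0.2, -0.3]
```

View pics/s5.png

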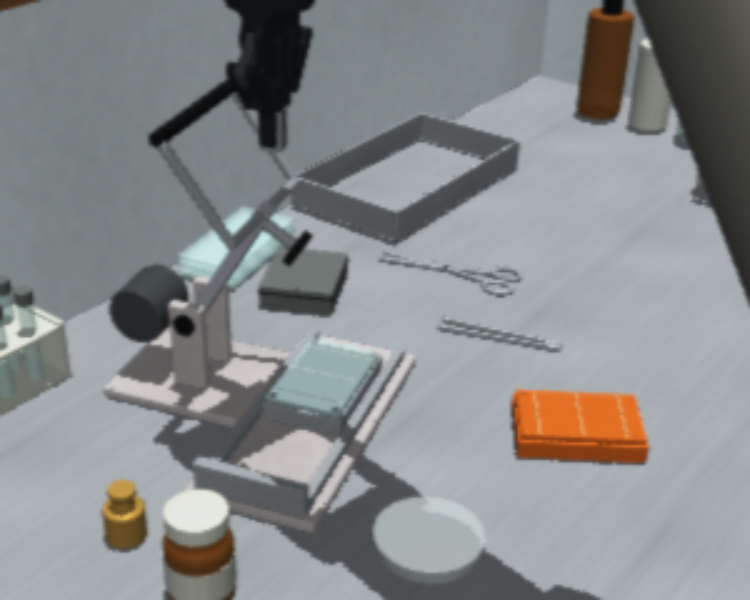

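The arm has left the finger and is swinging up by itself; bar end at (155,138). The foot, at (298,247), is well clear of the carrier. I'll retreat to the front before looking again.

```bash
python3 -m crank '[-30,0,0,0, -60,0,0,0, -90,20,0,0, -120,45,0,0, -145,70,0,0]' |sed -n 4p; python3 st.py
python3 -m crank '[-20,30,0,0, -35,60,0,0, -35,80,0,0, -35,80,0,0, -35,80,0,0]' |sed -n 4p; python3 st.py
python3 - <<'E'
from rig import *
import cv2,numpy as np
im,_=camera("side");cv2.imwrite("pics/s6.png",cv2.resize(im[60:300,180:480],(750,600))[:,:,::-1])
im,_=camera("top");cv2.imwrite("pics/t6.png",cv2.resize(im[115:255,260:400],(600,600),interpolation=cv2.INTER_CUBIC)[:,:,::-1])
E
```

```text
ft_force: [0.7, -0.3, 0.3]
t 6.18 press-frame TCP mm [-94.8 -71.1 283.7] toolx yaw 16.48 F [ 0.7 -0.3  0.3] w -0.0 q [-0.38  0.4   1.35 -0.    1.4   0.91]
ft_force: [-0.1, -0.6, -0.4]
t 6.6 press-frame TCP mm [-128.7 -151.8  283.1] toolx yaw 16.28 F [-0.1 -0.6 -0.4] w -0.0 q [-0.52  0.43  1.3   0.    1.41  0.77]
```

View pics/s6.png

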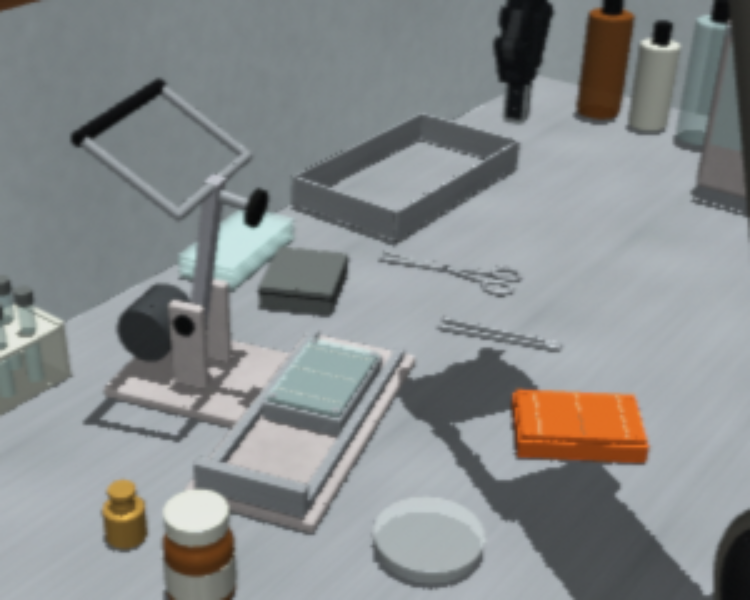

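View pics/t6.png

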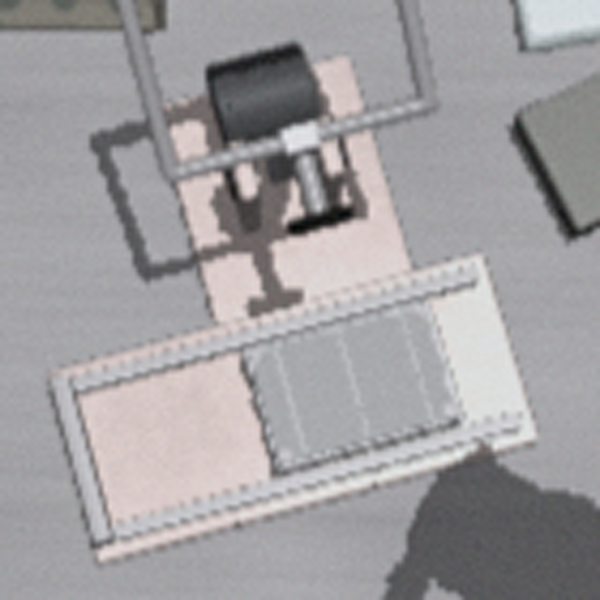

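The arm is up at its stop, standing alone, and the carrier is unchanged with top corners in the crop at (245,352), (275,472), (462,424), (432,308).

Run:
```python
from h import *
T=np.load("top0.npz");d=np.load("press.npz");k=600/140
for n,L,z in (("carrier",[(245,352),(275,472),(462,424),(432,308)],.037),("stop inner edge",[(80,385),(112,535)],.042),("foot",[(290,225),(355,212)],.205),("rail outer/inner",[(476,275),(520,420)],.024)):
    for u,v in L:
        X=ray(T,(260+u/k,115+v/k),z);print(n,(d["R"].T@(X[:2]-d["o"])*1000).round(1))
```

```text
carrier [36.  52.9]
carrier [-40.1  54.7]
carrier [-41.8 -62.8]
carrier [ 32.1 -65. ]
stop inner edge [ 42.1 155.4]
stop inner edge [-51.6 159.7]
foot [67.3 17.4]
foot [ 65.  -17.7]
rail outer/inner [ 47.  -98.9]
rail outer/inner [-47.5 -99.5]
```

```bash
python3 -m crank '[30,-15,0,0, 60,-30,20,0, 90,-47,50,0, 107,-53,80,0, 107,-53,110,0]' |sed -n 4p; python3 st.py
python3 -m crank '[0,0,30,0, 0,0,60,0, 0,0,80,0, 0,0,90,0, 0,0,90,0]' |sed -n 4p; python3 st.py
```

```text
ft_force: [-0.3, 0.3, -1.1]
t 7.12 press-frame TCP mm [-17.4 -94.1 172. ] toolx yaw 16.72 F [-0.3  0.3 -1.1] w 0.0 q [-0.33  0.62  1.28  0.    1.24  0.95]
ft_force: [-0.2, 0.1, 0.1]
t 7.53 press-frame TCP mm [-21.9 -96.2  80.9] toolx yaw 16.49 F [-0.2  0.1  0.1] w -0.0 q [-0.34  0.72  1.37  0.    1.06  0.95]
```

```bash
python3 -m crank '[0,3,15,0, 0,3,28,0, 0,3,38,0, 0,3,40,0, 0,3,40,0]' |sed -n 4p; python3 st.py
python3 - <<'E'
from rig import *
import cv2
im,_=camera("side");cv2.imwrite("pics/s7.png",cv2.resize(im[60:300,180:480],(750,600))[:,:,::-1])
E
```

```text
ft_force: [0.0, -0.4, 0.6]
t 7.95 press-frame TCP mm [ -21.  -101.1   43.8] toolx yaw 16.42 F [ 0.  -0.4  0.6] w -0.0 q [-0.34  0.77  1.39 -0.    0.98  0.94]
```

View pics/s7.png

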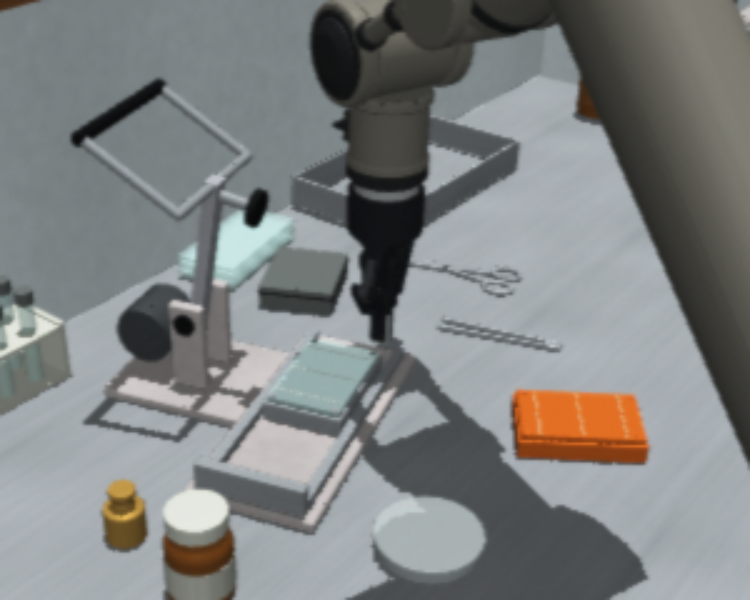

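The finger tip, at (380,338), is in the open end of the rails behind the carrier (its rear edge runs near (345,345)), and the raised arm has room. Now I push slowly along +y.

```bash
python3 -m crank '[-1,-4,1,0, -2,-8,2,0, -3,-12,2,0, -3,-15,2,0, -3,-17,2,0]' |sed -n 4p; python3 st.py
python3 -m crank '[0,-3,0,0, 0,-6,0,0, 0,-9,0,0, 0,-12,0,0, 0,-15,0,0]' |sed -n 4p; python3 st.py
python3 -m crank '[0,-3,0,0, 0,-6,0,0, 0,-9,0,0, 0,-12,0,0, 0,-15,0,0]' |sed -n 4p; python3 st.py
python3 - <<'E'
from rig import *
import cv2
im,_=camera("side");cv2.imwrite("pics/s8.png",cv2.resize(im[60:300,180:480],(750,600))[:,:,::-1])
E
```

```text
ft_force: [0.3, 0.4, -0.8]
t 8.42 press-frame TCP mm [-24.1 -83.7  41.6] toolx yaw 16.42 F [ 0.3  0.4 -0.8] w -0.0 q [-0.32  0.75  1.43  0.    0.96  0.96]
ft_force: [-0.1, -2.2, -0.5]
t 8.83 press-frame TCP mm [-24.1 -69.5  41.4] toolx yaw 16.39 F [-0.1 -2.2 -0.5] w -0.0 q [-0.3   0.74  1.45 -0.    0.94  0.98]
ft_force: [-0.4, -2.8, -0.3]
t 9.25 press-frame TCP mm [-24.1 -54.1  41.4] toolx yaw 16.4 F [-0.4 -2.8 -0.3] w -0.0 q [-0.28  0.73  1.48 -0.    0.93  1.  ]
```

View pics/s8.png

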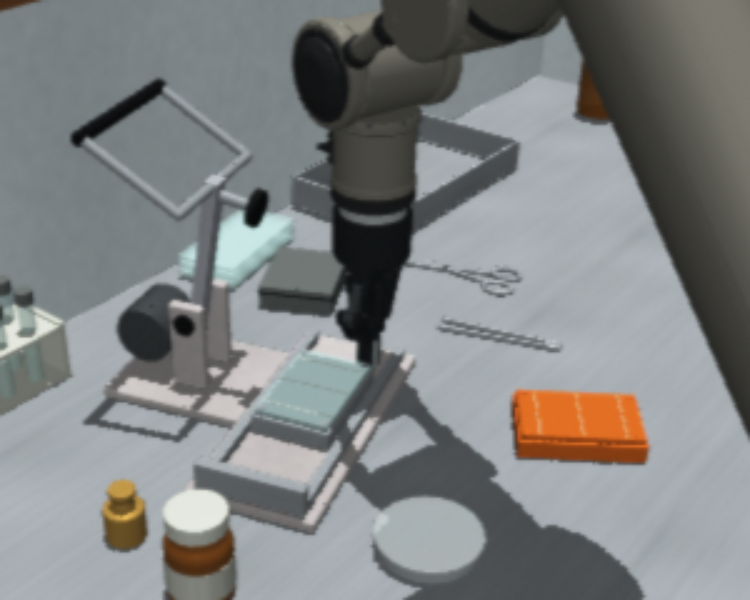

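The carrier is sliding, front edge now at (310,435), with about 3 N of push. The wrist stays clear of the raised foot.

```bash
python3 -m crank '[0,-4,0,0, 0,-8,0,0, 0,-12,0,0, 0,-16,0,0, 0,-20,0,0]' |sed -n 4p; python3 st.py
python3 -m crank '[0,-4,0,0, 0,-8,0,0, 0,-12,0,0, 0,-16,0,0, 0,-20,0,0]' |sed -n 4p; python3 st.py
python3 - <<'E'
from rig import *
import cv2
im,_=camera("side");cv2.imwrite("pics/s9.png",cv2.resize(im[60:300,180:480],(750,600))[:,:,::-1])
E
```

```text
ft_force: [0.1, -3.9, 1.3]
t 9.72 press-frame TCP mm [-24.1 -33.9  41.4] toolx yaw 16.4 F [ 0.1 -3.9  1.3] w -0.0 q [-0.25  0.72  1.5  -0.    0.92  1.03]
ft_force: [0.1, -3.3, 1.5]
t 10.13 press-frame TCP mm [-24.  -13.9  41.4] toolx yaw 16.4 F [ 0.1 -3.3  1.5] w -0.0 q [-0.23  0.71  1.53 -0.    0.91  1.06]
```

View pics/s9.png

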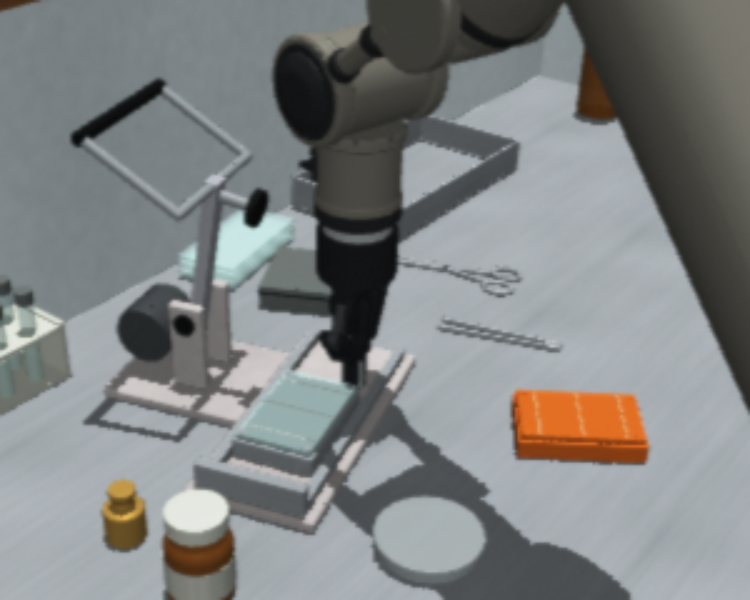

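Run:
```python
from rig import *
from h import *
p=camera_params("wrist");d=np.load("press.npz");c=-p["R"].T@p["t"]
print((d["R"].T@(c[:2]-d["o"])*1000).round(1),c[2])
```

```text
[ 54.1 -12.7] 0.16548218068308887
```

The wrist camera sits on the tool's +x side, at press (54,-13,165). That's very close to the raised foot (x about 58 to 65, z from 187), so going on could hit it. I'll back off and turn the tool a quarter turn, so that the camera trails.

```bash
python3 -m crank '[0,8,0,0, 0,20,0,0, 0,35,0,0, 0,50,0,0, 0,60,0,0]' |sed -n 4p; python3 st.py
python3 -m crank '[0,0,-10,0, 0,0,-25,0, 0,0,-25,7, 0,0,-25,14, 0,0,-25,21]' |sed -n 4p; python3 st.py
python3 - <<'E'
from rig import *
from h import *
import cv2
p=camera_params("wrist");d=np.load("press.npz");c=-p["R"].T@p["t"]
print((d["R"].T@(c[:2]-d["o"])*1000).round(1),c[2])
im,_=camera("side");cv2.imwrite("pics/s10.png",cv2.resize(im[60:300,180:480],(750,600))[:,:,::-1])
E
```

```text
ft_force: [0.3, -0.2, 0.9]
t 10.6 press-frame TCP mm [-24.4 -77.1  41.2] toolx yaw 16.31 F [ 0.3 -0.2  0.9] w 0.0 q [-0.31  0.75  1.44 -0.    0.95  0.97]
ft_force: [0.5, -0.3, 0.6]
t 11.02 press-frame TCP mm [-24.  -74.5  67.4] toolx yaw -4.97 F [ 0.5 -0.3  0.6] w 0.0 q [-0.31  0.71  1.43  0.    1.    1.35]
[  48.5 -102.9] 0.19165027976032578
```

View pics/s10.png

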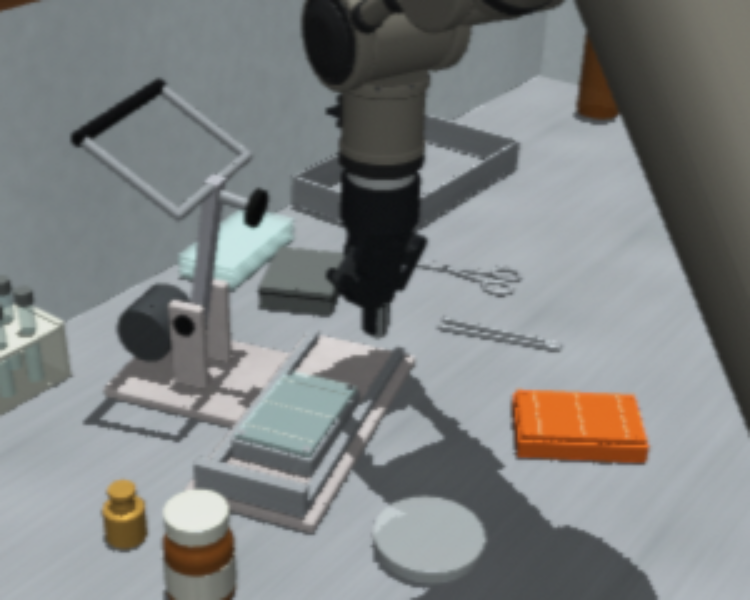

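```bash
python3 -m crank '[0,0,0,7, 0,0,0,14, 0,0,0,21, 0,0,0,28, 0,0,0,35]' |sed -n 4p
python3 -m crank '[0,0,0,7, 0,0,0,14, 0,0,0,21, 0,0,0,28, 0,0,0,33.7]' |sed -n 4p
python3 -m crank '[0,0,0,0]'>/dev/null; python3 st.py
```

```text
ft_force: [0.1, -0.1, -0.8]
ft_force: [-0.5, -0.6, -0.4]
t 11.98 press-frame TCP mm [-24.1 -74.3  66.8] toolx yaw -73.36 F [ 0.2 -0.3  0.1] w -0.0 q [-0.31  0.71  1.43  0.    1.    2.54]
```

```bash
python3 -m crank '[0,-5,10,0, 0,-5,20,0, 0,-5,25,0, -5,-5,25,0, -15,-5,25,0]' |sed -n 4p; python3 st.py
python3 -m crank '[-10,0,0,0, -20,0,0,0, -28,0,0,0, -33,0,0,0, -36,0,0,0]' |sed -n 4p; python3 st.py
python3 -m crank '[-3,0,0,0, -6,0,0,0, -9,0,0,0, -12,0,0,0, -15,0,0,0]' |sed -n 4p; python3 st.py
python3 - <<'E'
from rig import *
from h import *
import cv2
p=camera_params("wrist");d=np.load("press.npz");c=-p["R"].T@p["t"]
print((d["R"].T@(c[:2]-d["o"])*1000).round(1),c[2])
im,_=camera("side");cv2.imwrite("pics/s11.png",cv2.resize(im[60:300,180:480],(750,600))[:,:,::-1])
E
```

```text
ft_force: [-0.3, -1.1, 0.6]
t 12.4 press-frame TCP mm [-19.7 -59.4  40.3] toolx yaw -73.31 F [-0.3 -1.1  0.6] w -0.0 q [-0.29  0.74  1.45 -0.    0.94  2.56]
ft_force: [-0.7, -0.2, 0.1]
t 12.82 press-frame TCP mm [-19.2 -22.1  41.7] toolx yaw -73.23 F [-0.7 -0.2  0.1] w -0.0 q [-0.23  0.72  1.5  -0.    0.92  2.62]
ft_force: [1.1, -2.3, -1.3]
t 13.23 press-frame TCP mm [-19.4  -8.5  41.3] toolx yaw -73.31 F [ 1.1 -2.3 -1.3] w -0.0 q [-0.21  0.71  1.52 -0.    0.91  2.64]
[-20.2 -87.1] 0.16558211424475955
```

View pics/s11.png

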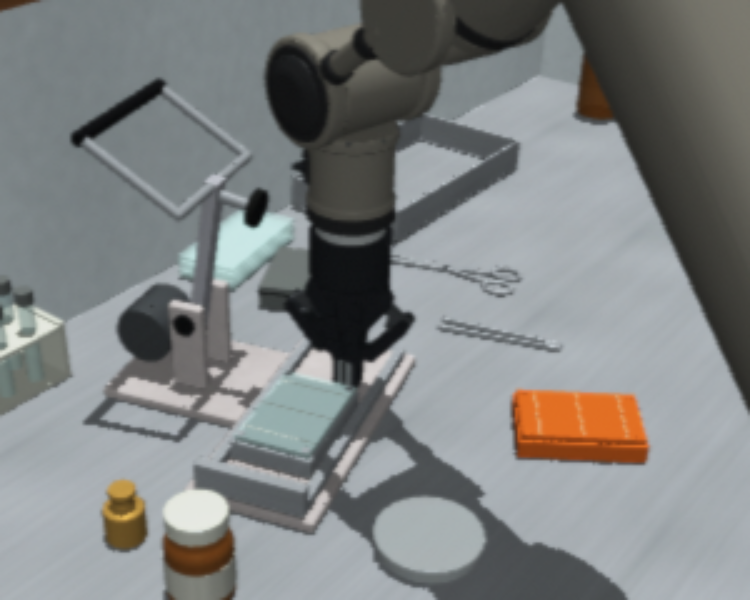

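Run:
```python
from rig import *
from h import *
import cv2
d=np.load("press.npz");p=camera_params("side")
im,D=camera("side")
v,u=np.mgrid[0:400,0:640];F=f(p)
C=np.stack([(u-p["cx"])/F*D,(v-p["cy"])/F*D,D],-1)-p["t"];W=C@p["R"]
P=np.concatenate([(W[...,:2]-d["o"])@d["R"],W[...,2:]],-1)*1000
print("protrusion");
for uu,vv in((300,165),(304,160),(306,170)): print(P[60+int(vv/2.5),180+int(uu/2.5)].round())
m=(D>0)&(P[...,0]<60)&(P[...,0]>-120)&(P[...,2]>100)&(P[...,1]>-90)&(P[...,1]<90)
for z in range(100,420,40):
    k=m&(P[...,2]>z)&(P[...,2]<z+40)
    if k.any(): print(z,"x",P[k][:,0].min().round(),P[k][:,0].max().round(),"y",P[k][:,1].min().round(),P[k][:,1].max().round())
k=(D>0)&(P[...,0]<100)&(P[...,0]>30)&(P[...,2]>180)&(P[...,2]<230)&(abs(P[...,1])<25)
print("foot",P[k].min(0).round(),P[k].max(0).round())
# carrier top
k=(abs(P[...,2]-37)<4)&(abs(P[...,0])<34)&(P[...,1]>-60)&(P[...,1]<158);print("carrier y",np.percentile(P[k][:,1],[1,99]))
```

```text
protrusion
[ 17.  17. 261.]
[ 15.  15. 266.]
[ 12.  19. 258.]
100 x -81.0 41.0 y -22.0 15.0
140 x -59.0 17.0 y -15.0 34.0
180 x -59.0 18.0 y -29.0 34.0
220 x -60.0 26.0 y -22.0 37.0
260 x -69.0 29.0 y -41.0 56.0
300 x -87.0 45.0 y -41.0 67.0
340 x -86.0 44.0 y -36.0 76.0
380 x -77.0 14.0 y 31.0 90.0
foot [ 60. -15. 189.] [100.  22. 224.]
carrier y [ -1.32637703 122.598766  ]
```

The wrist reaches x of about 26 mm at foot height and the foot starts at 60, so it's clear. The carrier front is at y of about 122, leaving roughly 37 mm to go.

```bash
python3 -m crank '[-3,0,0,0, -7,0,0,0, -11,0,0,0, -15,0,0,0, -18,0,0,0]' |sed -n 4p; python3 st.py
python3 -m crank '[-3,0,0,0, -6,0,0,0, -9,0,0,0, -11,0,0,0, -12,0,0,0]' |sed -n 4p; python3 st.py
python3 -m crank '[-1,0,0,0, -2,0,0,0, -3,0,0,0]' |sed -n 4p; python3 st.py
python3 - <<'E'
from rig import *
import cv2
im,_=camera("side");cv2.imwrite("pics/s12.png",cv2.resize(im[130:280,210:360],(600,600),interpolation=cv2.INTER_CUBIC)[:,:,::-1])
E
```

```text
ft_force: [0.8, -2.6, -0.4]
t 13.75 press-frame TCP mm [-19.5  10.2  41.3] toolx yaw -73.29 F [ 0.8 -2.6 -0.4] w 0.0 q [-0.19  0.7   1.54 -0.    0.9   2.66]
ft_force: [0.7, -2.6, -0.2]
t 14.17 press-frame TCP mm [-19.5  22.1  41.3] toolx yaw -73.29 F [ 0.7 -2.6 -0.2] w -0.0 q [-0.17  0.7   1.55 -0.    0.89  2.68]
ft_force: [0.1, -1.9, 0.2]
t 14.42 press-frame TCP mm [-19.5  24.7  41.3] toolx yaw -73.31 F [ 0.1 -1.9  0.2] w 0.0 q [-0.16  0.7   1.56 -0.    0.89  2.69]
```

View pics/s12.png

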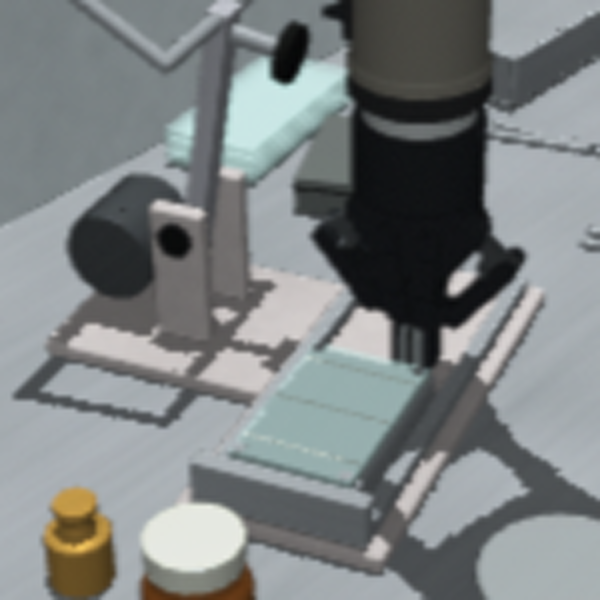

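The carrier's front edge, at crop (300,470), is almost at the stop. I'll go on in 1 mm steps until the force rises.

```bash
for i in 1 2 3; do :; done
python3 -m crank '[-1,0,0,0, -2,0,0,0]' |sed -n 4p; python3 st.py
python3 -m crank '[-1,0,0,0, -2,0,0,0]' |sed -n 4p; python3 st.py
```

```text
ft_force: [0.2, -1.5, 0.7]
t 14.63 press-frame TCP mm [-19.5  26.7  41.3] toolx yaw -73.32 F [ 0.2 -1.5  0.7] w 0.0 q [-0.16  0.7   1.56 -0.    0.89  2.69]
ft_force: [-0.6, -2.3, -0.7]
t 14.8 press-frame TCP mm [-19.5  28.8  41.3] toolx yaw -73.3 F [-0.6 -2.3 -0.7] w -0.0 q [-0.16  0.7   1.56 -0.    0.89  2.69]
```

```bash
python3 -m crank '[-1,0,0,0, -1,0,0,0]' |sed -n 4p; python3 st.py
```

```text
ft_force: [-0.4, -1.5, -0.1]
t 14.97 press-frame TCP mm [-19.6  30.   41.3] toolx yaw -73.29 F [-0.4 -1.5 -0.1] w 0.0 q [-0.16  0.69  1.56  0.    0.89  2.69]
```

```bash
python3 -m crank '[-1,0,0,0, -1,0,0,0]' |sed -n 4p
python3 -m crank '[-1,0,0,0, -1,0,0,0]' |sed -n 4p; python3 st.py
python3 - <<'E'
from rig import *
import cv2
im,_=camera("side");cv2.imwrite("pics/s13.png",cv2.resize(im[205:280,250:325],(600,600),interpolation=cv2.INTER_CUBIC)[:,:,::-1])
E
```

```text
ft_force: [1.1, -3.5, -1.7]
ft_force: [2.7, -6.8, -2.0]
t 15.3 press-frame TCP mm [-19.   30.6  41.5] toolx yaw -73.3 F [ 2.7 -6.8 -2. ] w 0.0 q [-0.15  0.69  1.56 -0.    0.88  2.7 ]
```

View pics/s13.png

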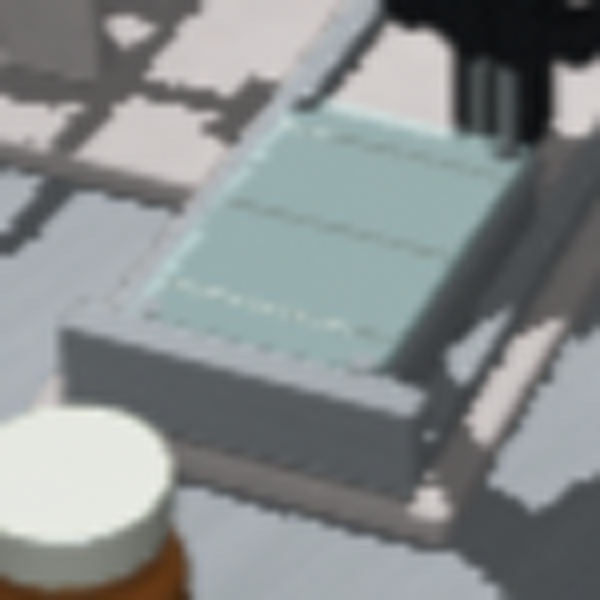

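The force rose to 7 N while the TCP stalled, so the carrier has met the stop. The push was off-centre, so to seat it squarely I'll back off, move to the middle and nudge again.

```bash
python3 -m crank '[6,0,0,0, 8,-5,0,0, 8,-10,0,0, 8,-16,0,0, 8,-16,0,0]' |sed -n 4p; python3 st.py
python3 -m crank '[-2,0,0,0, -4,0,0,0, -6,0,0,0, -6,0,0,0]' |sed -n 4p; python3 st.py
python3 -m crank '[-1,0,0,0, -2,0,0,0, -2,0,0,0]' |sed -n 4p; python3 st.py
```

```text
ft_force: [-0.5, -0.2, 0.1]
t 15.77 press-frame TCP mm [-2.2 24.  41.3] toolx yaw -73.28 F [-0.5 -0.2  0.1] w 0.0 q [-0.15  0.72  1.5   0.    0.92  2.7 ]
ft_force: [-0.2, -0.9, 1.0]
t 16.1 press-frame TCP mm [-3.6 30.2 41.3] toolx yaw -73.27 F [-0.2 -0.9  1. ] w 0.0 q [-0.15  0.72  1.51 -0.    0.91  2.7 ]
ft_force: [3.1, -4.1, -2.0]
t 16.35 press-frame TCP mm [-3.  30.7 41.6] toolx yaw -73.3 F [ 3.1 -4.1 -2. ] w -0.0 q [-0.14  0.72  1.51 -0.    0.91  2.71]
```

```bash
python3 -m crank '[-1,0,0,0, -2,0,0,0, -2,0,0,0]' |sed -n 4p; python3 st.py
```

```text
ft_force: [4.8, -10.4, -2.6]
t 16.6 press-frame TCP mm [-2.4 30.9 42. ] toolx yaw -73.3 F [  4.8 -10.4  -2.6] w -0.0 q [-0.14  0.71  1.51 -0.    0.91  2.71]
```

Firm stall at 11 N: it's seated. Now I back straight out along the rails, then up and away.

```bash
python3 -m crank '[5,0,0,0, 12,4,0,0, 25,10,0,0, 45,15,0,0, 65,15,0,0]' |sed -n 4p; python3 st.py
python3 -m crank '[25,0,0,0, 50,0,0,0, 60,0,-10,0, 65,10,-40,0, 65,30,-70,0]' |sed -n 4p; python3 st.py
python3 -m crank '[0,35,-30,0, 0,70,-60,0, 20,105,-80,0, 40,140,-90,0, 40,140,-90,0]' |sed -n 4p; python3 st.py
python3 - <<'E'
from rig import *
from h import *
import cv2
d=np.load("press.npz")
im,_=camera("side");cv2.imwrite("pics/s14.png",cv2.resize(im[60:300,180:480],(750,600))[:,:,::-1])
im,_=camera("top");cv2.imwrite("pics/t14.png",cv2.resize(im[115:255,260:400],(600,600),interpolation=cv2.INTER_CUBIC)[:,:,::-1]);cv2.imwrite("pics/t14f.png",im[:,:,::-1])
E
```

```text
ft_force: [0.4, -0.6, 0.1]
t 17.02 press-frame TCP mm [-19.9 -31.9  41.1] toolx yaw -73.27 F [ 0.4 -0.6  0.1] w -0.0 q [-0.25  0.73  1.49 -0.    0.93  2.6 ]
ft_force: [0.0, -1.0, 0.8]
t 17.43 press-frame TCP mm [-49.  -97.9 110.3] toolx yaw -73.36 F [ 0.  -1.   0.8] w -0.0 q [-0.36  0.65  1.42  0.    1.07  2.49]
ft_force: [1.0, -0.5, -0.1]
t 17.85 press-frame TCP mm [-191.8 -139.4  204. ] toolx yaw -73.45 F [ 1.  -0.5 -0.1] w -0.0 q [-0.59  0.39  1.59 -0.    1.16  2.26]
```

View pics/s14.png

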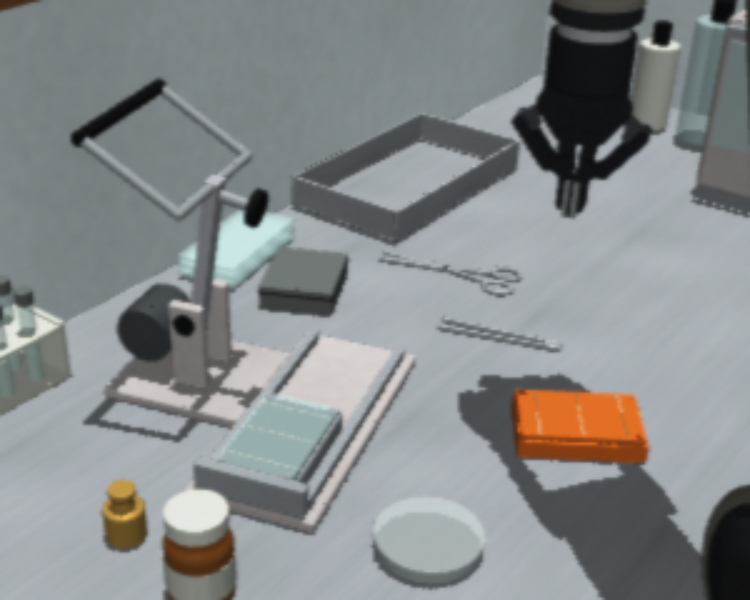

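View pics/t14.png

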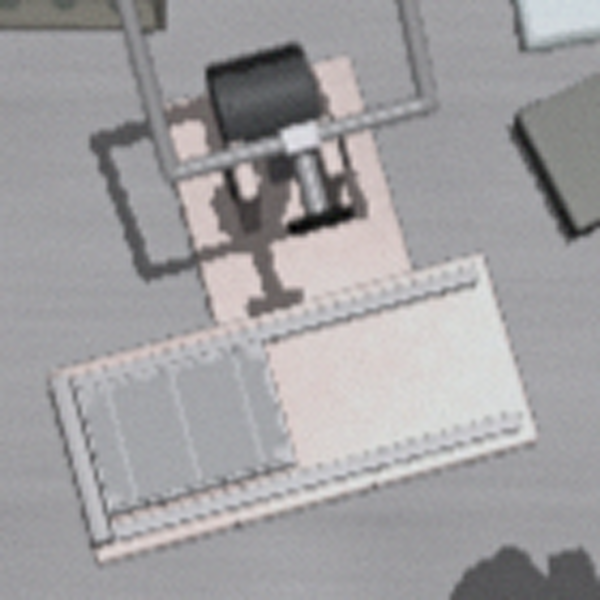

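View pics/t14f.png

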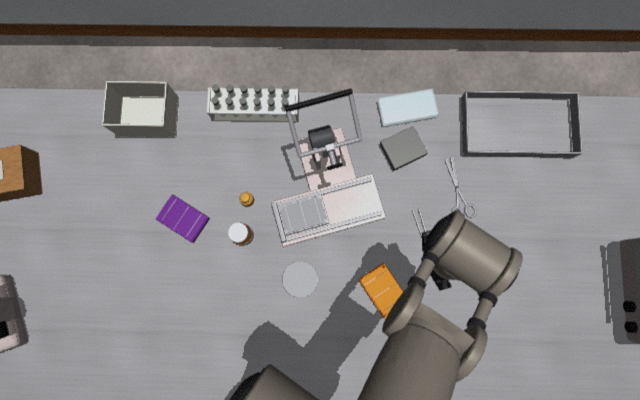

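The carrier sits squarely against the stop (crop (90,380) to (110,515)), the arm is still up, the bystanders are where they were, and the robot is clear.

```bash
python3 -m crank '[0,0,0,0, 0,0,0,0, 0,0,0,0]' | head -4; python3 -c "
from rig import *
print(hand_in())"
```

```text
time: 18.2
ee_pos: [0.4798, -0.2234, 0.2004]
tcp_rot: [0.803, -0.596, -0.001, -0.0]
ft_force: [0.0, -0.0, -0.0]
the job is handed in; nothing more can be done
None
```

The job is done and handed in at about 18 s. The press arm stands up at its stop by itself, and the carrier is against the end stop.

- **Arm:** I pushed the cross-bar up and back with the shut fingers, using about 10 N at most, until the counterweight carried it to its stop. The carrier showed no shift in the pictures before that.
- **Carrier:** I slid it along the rails with about 3 N. I stopped partway because the wrist camera was getting too close to the raised foot. I backed off, turned the tool a quarter turn and finished the push.
- **Seating at the stop:** The tool stalled there at about 7 N. I then gave it a centred nudge, up to about 11 N, to seat it squarely.

**Last checks:** Side and top pictures show the arm up, the carrier square against the stop and the bystanders where they were. The exceptions are the forceps and scissors in the final top view, where the robot partly covers them; the side view shows them in place. The robot was clear, with 0 N on the tool. My fit of the press's position was off by up to about 5 mm at the base corners, so I judged the end of the push by force and pictures, not by coordinates.

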